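Clear a spent label core and hold the unwinder's dancer arm at its stop

ROBOT

A 7-joint arm with a two-finger parallel gripper is mounted at the origin on the work surface. World frame = base frame: x ahead of the robot, y to its left, z up, the work surface at z = 0. Lengths are in m, angles in rad, forces in N, time in s.
With the tool pointing down it reaches from about 0.4 to 0.75 m from the base axis. Payload 19.5 kg.
Tool frame: the origin (TCP) lies at the very end of the fingers, on their centre line; the grasp point (between the pads) lies behind it (ctrl.grasp_offset is the z of the grasp point in the tool frame, in m); z points along the fingers, y is the direction in which the jaws open and shut (so a half turn about z gives the same grasp; the last joint's range is limited). The gripper opens to 85 mm and grips with 20 to 120 N. Pads are 22 mm wide; open, the fingers measure 114 mm over their backs; the gripper's body (76 mm by 85 mm) begins 54 mm behind the grasp point. The pads swing forward as they close: fully open they stand 13 mm farther back than shut.
Start: joints at [-1.17, 0.707, -0.028, 1.485, 0.022, 0.951, -0.075], TCP at [0.246, 0.52, 0.231] pointing down, gripper open.
Joint ranges: [-2.71, 2.71], [-0.32, 2.16], [-1.57, 1.52], [0, 2.45], [-1.46, 4.6], [0, 2.02], [-2.83, 2.83]. Speed limits (rad/s): [1.89, 1.89, 2.57, 2.57, 3.01, 3.01, 3.01].

INTERFACE

Orientations are given as a unit quaternion [x, y, z, w].
In Python, from station import ctrl gives the robot as it stands.
- The arm moves only by the shell command python3 -m crank 'ROWS'. ROWS is JSON, one flat list of numbers, 7 for each row, row after row: the shift along the tool's x, y, z in cm, then the turn, a rotation vector about the tool's x, y, z in degrees, then the closure, from -1 (fully open) to 1 (shut). In form: [tx, ty, tz, ax, ay, az, claw, tx, ty, tz, ax, ay, az, claw, ...]. A call has 1 to 20 rows; each row is the pose to reach, as a shift and turn from the pose commanded when the call began, along the tool's axes at that moment; what a row does not reach only later rows make up. A row lasts 1/8 s, in which the tool goes at most 62.5 mm and 10.7 degrees, less where a joint would pass 70% of its speed; a pose out of reach is approached as far as the arm can. A call with a gripper value outside its range is refused whole. The fingers move at their own pace and stop on an object; the grip force is fixed at half the most. Time passes only in rows, so rows that repeat a pose let the fingers close. It gives the time, the measured TCP pose, the force and the opening at its end, in the units of the state.
- ctrl.state(): the state, without advancing time (a new reading comes with each control period).
- ctrl.grab_frame(name): name is "scene" or "top" or "wrist"; returns the picture (420x560x3 uint8, red, green, blue); there is no depth.
- ctrl.camera_model(name): a dict with "intrinsics" (3x3 intrinsics, pixels), "R" (3x3) and "t" (3): a world point X has camera coordinates R X + t. Camera axes: x right, y down, z forward; pixel columns grow to the right and rows downward; lengths in m; the calibration is good to about 2 mm. A picture is of the moment at which its call begins: read the wrist's pose just before it. camera_model takes no time and is no camera call; for the wrist camera it gives the pose at the moment of the call.
- ctrl.sign_off(): hands the job in, once; it reports no verdict.
The state is a dict: "time_s": time; "joints": joint angles; "qvel": joint speeds; "joint_efforts": joint torques, N m; "position": TCP position; "eef_rot": TCP orientation; "ft_force": force on the tool from outside, world axes, zero at the start; "ft_torque": the same for the moment, N m; "finger_gap": opening from 0.0 (shut) to 1.0 (fully open).
Only numpy, scipy, OpenCV 4.12 (cv2) and the standard library are available. Lean on these libraries where they do the work, as an engineer would, in place of code of your own. Each camera call takes 0.05 s, during which the arm holds its last target.

TASK

The tube-label unwinder has run out: lift the empty cardboard core up over the upturned end of its hanger and take it off, and drop it in the grey bin. Then swing the sprung dancer arm (the one with the blue roller) forward, away from the hanger, all the way to its stop and finish while still holding it there, so that a colleague can hang the new roll. Leave the tube rack, the spare roll and the bottle where they stand.

Things in the scene. Friction and masses are not known exactly. Their poses are not given: they have to be found in the camera images.
- unwinder: Label unwinder, fixed. Origin: centre of its base's underside (300 x 170 x 12 mm, long along x). x points forward, from the hanger to the printer; y along the hanger to its free end; z up. White side plate at y -74 to -66 mm: 230 mm high at x -130 to -40, 115 mm elsewhere. Hanger: level bar, 10 x 10 mm, at x -85 mm, top 205 mm above the bench, running in +y from the plate to an upturned end.
- hanger_tip (a point): Top of the hanger's upturned end, at (-85, 60, 217) mm in the unwinder's frame: the end is 8 mm thick (y 56 to 64) and rises 12 mm above the bar's top. A fixed steel guide rod, 18 mm thick, lies along y at (125, 45) mm in x and z. At the bar's root a black collar, 44 mm in diameter, reaches to y -62 mm.
- core: Empty cardboard core: tube 48 mm outside, 40 mm inside diameter, 60 mm long, about 30 g. Origin at its middle, axis along its y. It hangs by its inner top on the bar, axis along the bar, middle 185 mm above the bench, within 12 mm of unwinder y = 0. It comes off only towards the unwinder's +y: raise it 12 to 30 mm (higher, its inside meets the bar), then about 110 mm along the bar.
- dancer_pivot (a point): On the dancer arm's pivot axis, in line with the middle of the roller: (75, 6, 50) mm in the unwinder's frame. (Beyond the unwinder, on its +x side, stands a fixed dark label printer, 220 x 200 x 162 mm.)
- roller_mid (a point): Middle of the dancer arm's roller, on its axis, 140 mm from the pivot axis. It moves with the arm: in the unwinder's frame from (8, 6, 173) mm at rest to (142, 6, 173) at the end stop, 190 mm high half way. The roller: blue, 25 mm in diameter, 107 mm long, level along the unwinder's y (-46 to 61 mm), free to turn on its axle; it can be pinched across from above.
- dancer: Dancer arm: aluminium flat bar 20 mm wide, 6 mm thick, 140 mm long at unwinder y = -50 mm, with the roller at its upper end. Origin on its level pivot, which lies along the unwinder's y; its z is upright at rest. It swings 1.0 rad, from leaning 0.5 rad back to 0.5 rad forward at its end stop (red peg). Its spring returns it when let go: 4 N at the roller to start it, 6 N at the end stop.
- bin: Grey open bin, fixed, 210 (its x) x 170 (its y) x 90 mm high, walls 5 mm. Origin at the centre of its underside.
- bin_in (a point): Centre of the bin's inner floor, 5 mm above the bench.
- tube_rack: Bystander: beige rack of 12 black-capped tubes, 90 x 200 mm (long along its y), 109 mm high, loose. Origin at the centre of its underside.
- spare_roll: Bystander: new roll of white labels lying flat, 144 mm in diameter, 60 mm high, loose. Origin at the centre of its underside.
- spray: Bystander: standing white bottle with a blue cap, 60 mm in diameter, 150 mm high, loose. Origin at the centre of its underside.
Mind the look-alikes: they are no part of the job. There is more than one size of the core; the one meant has the size given above.

How it is judged:
By the outcome, as a careful person would: the job done as asked, in the order asked, and still so for the second after the job is handed in, while the arm keeps its last pose, push and grip.
It also fails if it takes over 61 s, if anything falls off the work surface, if the arm or the gripper's body presses on something with over 40 N, if the wrist force passes 120 N, or if a joint passes its speed limit or range.

## Working session

There is one attempt and no reset: what is moved stays moved. The work goes in short steps, Python scripts to look and compute and a shell command to move; the robot and the scene stay as the last step left them, time stands still between calls to the robot, and variables do not carry over. Pictures are saved under pics/ and viewed, and the job is handed in when it is done.

```bash
ls; mkdir -p pics; python3 - <<'E'
from station import ctrl
import cv2,numpy as np
print(ctrl.state(), ctrl.grasp_offset)
for n in ("scene","top","wrist"):
    m=ctrl.camera_model(n); print(n,np.round(m["intrinsics"],1).tolist(),np.round(m["R"],3).tolist(),np.round(m["t"],3).tolist())
    f=ctrl.grab_frame(n); cv2.imwrite(f"pics/{n}0.png",f[:,:,::-1])
E
```

```text
pics
{'time_s': 0.0, 'joints': array([-1.1697002 ,  0.7070585 , -0.02758798,  1.48495203,  0.0219988 ,
        0.95093195, -0.07551584]), 'qvel': array([ 4.42770116e-04, -2.73781725e-04,  2.75575068e-04,  2.13738258e-04,
        2.54705292e-05, -5.37645892e-04, -1.90460897e-04]), 'joint_efforts': array([ 1.43667962e-04, -8.83212090e+01,  1.23459678e+00, -2.36168647e+01,
        1.69168826e-02,  6.43021587e-03,  4.52175061e-05]), 'position': array([0.24627505, 0.51931368, 0.23086435]), 'eef_rot': array([ 2.19612941e-01,  9.75586942e-01, -5.15928244e-04, -8.97845307e-05]), 'ft_force': array([ 0.52617572,  0.17376347, -0.32833285]), 'ft_torque': array([ 5.13702876e-07, -2.47324639e-02,  1.09269579e-02]), 'finger_gap': 0.9935607408655278} -0.0187
scene [[467.1, 0.0, 283.6], [0.0, 467.1, 216.4], [0.0, 0.0, 1.0]] [[-0.698, 0.717, -0.001], [0.44, 0.427, -0.79], [-0.566, -0.552, -0.613]] [0.407, -0.103, 1.609]
top [[546.6, 0.0, 272.8], [0.0, 546.6, 204.2], [0.0, 0.0, 1.0]] [[0.013, -1.0, -0.002], [-0.995, -0.013, -0.101], [0.101, 0.004, -0.995]] [-0.064, 0.555, 1.854]
wrist [[344.0, 0.0, 277.7], [0.0, 344.0, 207.9], [0.0, 0.0, 1.0]] [[0.427, 0.904, -0.0], [0.869, -0.411, 0.276], [0.249, -0.118, -0.961]] [-0.574, -0.036, 0.379]
```

View pics/scene0.png

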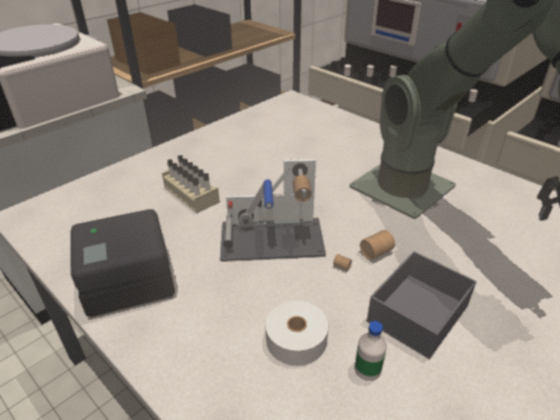

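View pics/top0.png

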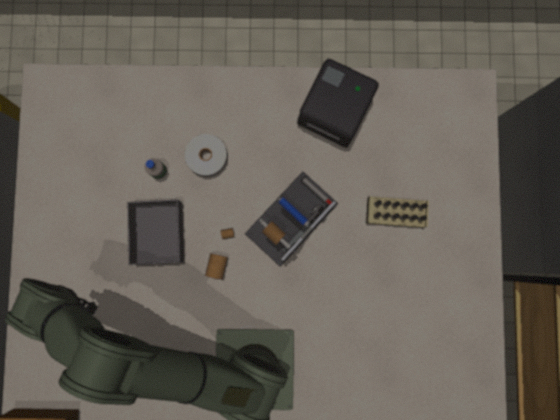

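View pics/wrist0.png

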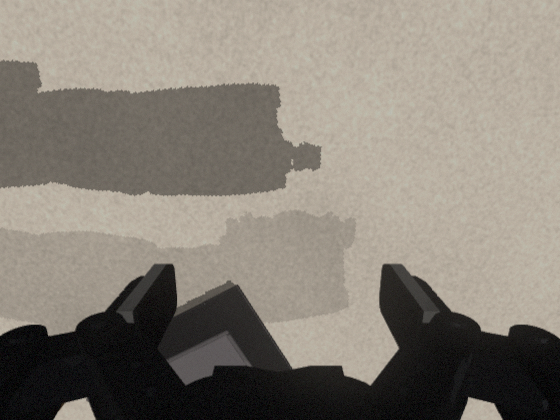

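```bash
python3 - <<'E'
import cv2
a=cv2.imread("pics/top0.png")[160:280,190:350]; cv2.imwrite("pics/topc.png",cv2.resize(a,None,fx=5,fy=5,interpolation=cv2.INTER_CUBIC))
a=cv2.imread("pics/scene0.png")[150:270,200:340]; cv2.imwrite("pics/scenec.png",cv2.resize(a,None,fx=5,fy=5,interpolation=cv2.INTER_CUBIC))
E
```

```text
(no output)
```

View pics/topc.png

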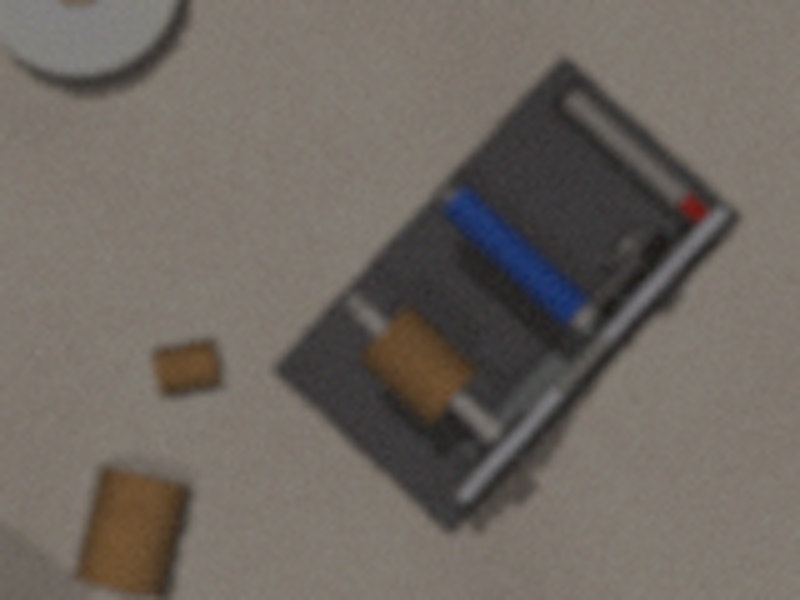

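View pics/scenec.png

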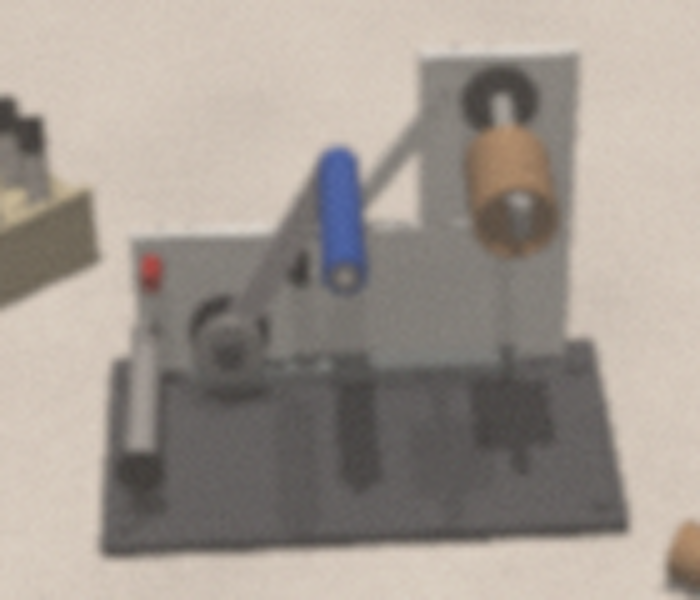

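```bash
cat > h.py <<'E'
import numpy as np,cv2
from station import ctrl
def ray(n,uv,m=None):
    m=m or ctrl.camera_model(n); R=m["R"];c=-R.T@m["t"]; d=R.T@np.linalg.inv(m["intrinsics"])@np.array([*uv,1.]); return c,d/np.linalg.norm(d)
def plane(n,uv,z,m=None):
    c,d=ray(n,uv,m); return c+d*(z-c[2])/d[2]
def proj(n,X,m=None):
    m=m or ctrl.camera_model(n); p=m["intrinsics"]@(m["R"]@np.asarray(X)+m["t"]); return p[:2]/p[2]
E
python3 - <<'E'
from h import *
crop=np.array([(278,370),(565,58),(738,215),(455,530)],float)
pt=(crop+.5)/5-.5+[190,160]
L=np.array([(-150,85),(150,85),(150,-85),(-150,-85)])/1e3
sc=(np.array([(626,520),(103,542),(112,362),(592,343)],float)+.5)/5-.5+[200,150]
def fit(P):
    l=L-L.mean(0);p=P-P.mean(0)
    a=np.arctan2((l[:,0]*p[:,1]-l[:,1]*p[:,0]).sum(),(l*p).sum()); return P.mean(0),a
for n,q in (("top",pt),("scene",sc)):
    P=np.array([plane(n,u,.012)[:2] for u in q]); c,a=fit(P)
    R=np.array([[np.cos(a),-np.sin(a)],[np.sin(a),np.cos(a)]])
    print(n,c,np.degrees(a),np.round((P-c-L@R.T)*1e3,1).tolist())
    for nm,X in dict(tip=(-85,60,217),core=(-85,0,185),roll=(8,6,173),rodend=(125,45,45)).items():
        W=np.r_[c+R@np.array(X[:2])/1e3,X[2]/1e3]
        for k,o,off in(("top",pt,[190,160]),("scene",sc,[200,150])):
            print(nm,k,np.round(W,3),np.round((proj(k,W)-off+.5)*5-.5))
T=lambda n,*u,z=0.0:np.round(plane(n,u,z),3)
print("bin rim",[T("top",*u,z=.09) for u in((128,201),(182,200),(185,265),(130,266))])
print("bottle",T("top",152,163,z=.15),"roll",T("top",206,155,z=.06),"core0",T("top",217,266,z=.03),T("top",227,233,z=.015))
E
```

```text
top [ 0.50979056 -0.12197605] -41.5655411966246 [[-0.2, -3.7], [-4.1, -1.2], [-0.1, 4.9], [4.3, -0.1]]
tip top [ 0.486 -0.021  0.217] [356. 303.]
tip scene [ 0.486 -0.021  0.217] [522. 201.]
core top [ 0.446 -0.066  0.185] [427. 371.]
core scene [ 0.446 -0.066  0.185] [509. 187.]
roll top [ 0.52  -0.123  0.173] [519. 257.]
roll scene [ 0.52  -0.123  0.173] [340. 219.]
rodend top [ 0.633 -0.171  0.045] [585. 110.]
rodend scene [ 0.633 -0.171  0.045] [141. 453.]
scene [ 0.51092119 -0.12068691] -42.15971152417918 [[-0.5, -4.1], [-4.9, -1.0], [1.5, 3.6], [3.9, 1.5]]
tip top [ 0.488 -0.019  0.217] [353. 300.]
tip scene [ 0.488 -0.019  0.217] [521. 204.]
core top [ 0.448 -0.064  0.185] [424. 368.]
core scene [ 0.448 -0.064  0.185] [509. 190.]
roll top [ 0.521 -0.122  0.173] [517. 255.]
roll scene [ 0.521 -0.122  0.173] [340. 220.]
rodend top [ 0.634 -0.171  0.045] [585. 109.]
rodend scene [ 0.634 -0.171  0.045] [140. 454.]
bin rim [array([0.554, 0.426, 0.09 ]), array([0.559, 0.246, 0.09 ]), array([0.344, 0.23 , 0.09 ]), array([0.338, 0.411, 0.09 ])]
bottle [0.672 0.337 0.15 ] roll [0.718 0.174 0.06 ] core0 [0.341 0.13  0.03 ] [0.455 0.1   0.015]
```

```bash
cat >> h.py <<'E'
from scipy.spatial.transform import Rotation as Ro
U0=np.array([.5103,-.1213]);YAW=np.radians(-41.8)
UX=np.array([np.cos(YAW),np.sin(YAW),0]);UY=np.array([-np.sin(YAW),np.cos(YAW),0]);UZ=np.array([0,0,1.])
def u2w(x,y,z): return np.r_[U0,0]+UX*x/1e3+UY*y/1e3+UZ*z/1e3
def w2u(p): d=np.asarray(p)-np.r_[U0,0]; return np.array([d@UX,d@UY,d[2]])*1e3
Rd=np.column_stack([UY,UX,-UZ])
def row(p,Rt=Rd):
    s=ctrl.state(); R=Ro.from_quat(s["eef_rot"])
    print(np.round(R.inv().apply(np.asarray(p)-s["position"])*100,2),np.round((R.inv()*Ro.from_matrix(Rt)).as_rotvec(degrees=True),1))
E
python3 - <<'E'
from h import *
row([.42,.25,.27]); row(u2w(-85,4,270)); print(np.linalg.det(Rd))
im=cv2.imread("pics/top0.png");a=im[40:160,280:400]; cv2.imwrite("pics/prc.png",cv2.resize(a,None,fx=5,fy=5))
for u in((299,125),(346,138),(330,59),(377,83)): print(u,w2u(plane("top",u,.162)))
E
```

```text
[-27.24 -16.9   -3.89] [ -0.    0.  106.4]
[-43.27 -43.79  -3.87] [ -0.    0.  106.4]
1.0
(299, 125) [228.51753885 180.93598562 162.        ]
(346, 138) [299.55120393  39.94585467 162.        ]
(330, 59) [461.05923398 254.7019563  162.        ]
(377, 83) [504.55939447  87.21503081 162.        ]
```

View pics/prc.png

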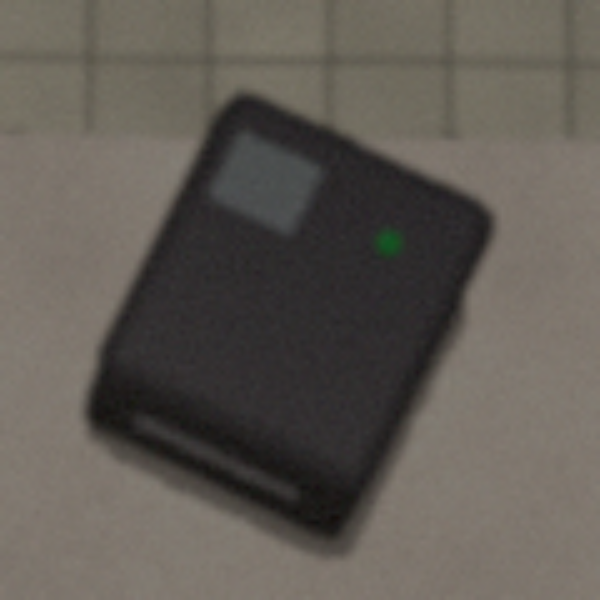

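The top and scene views agree on the unwinder pose to about 2 mm: (0.510, -0.121), yaw -41.8°. The core's middle is at about y = +4 mm. The printer is clear of the dancer's end position. First move: to above the core.

```bash
python3 -m crank '[-6,-4,-2,0,0,10,-1, -12,-8,-3.9,0,0,20,-1, -18,-12,-3.9,0,0,30,-1, -24,-16,-3.9,0,0,40,-1, -28,-20,-3.9,0,0,50,-1, -32,-25,-3.9,0,0,60,-1, -36,-30,-3.9,0,0,70,-1, -39,-35,-3.9,0,0,80,-1, -42,-40,-3.9,0,0,90,-1, -43.27,-43.79,-3.87,0,0,100,-1, -43.27,-43.79,-3.87,0,0,106.4,-1, -43.27,-43.79,-3.87,0,0,106.4,-1, -43.27,-43.79,-3.87,0,0,106.4,-1, -43.27,-43.79,-3.87,0,0,106.4,-1]'
python3 - <<'E'
from h import *
s=ctrl.state();print(w2u(s["position"]),s["joints"].round(2)); row(u2w(-85,4,166))
for n in("wrist","scene"): cv2.imwrite(f"pics/{n}1.png",ctrl.grab_frame(n)[:,:,::-1])
m=ctrl.camera_model("wrist")
for X in((-85,4,209),(-85,-26,209),(-85,34,209),(-85,60,217),(-85-24,4,185),(-85+24,4,185)):print(X,proj("wrist",u2w(*X),m).round())
E
```

```text
time_s: 1.9
position: [0.4498, -0.0608, 0.27]
eef_rot: [0.912, 0.41, 0.0, -0.0]
ft_force: [0.4, -0.5, -0.9]
finger_gap: 1.001
[-85.46876448   4.77024025 270.00873627] [-0.22  0.52  0.47  1.85 -0.3   0.85 -0.32]
[-0.08  0.05 10.4 ] [-0.  -0.   0.2]
(-85, 4, 209) [278. 226.]
(-85, -26, 209) [278. 269.]
(-85, 34, 209) [278. 178.]
(-85, 60, 217) [279. 135.]
(-109, 4, 185) [244. 214.]
(-61, 4, 185) [313. 215.]
```

View pics/wrist1.png

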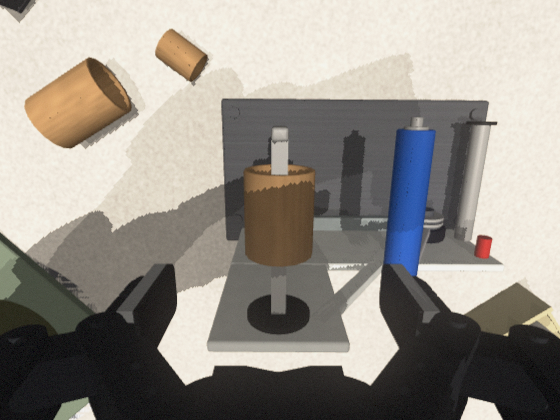

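The wrist view shows the hanger tip at (280,133), against a predicted (279,135). The core spans columns 245–313 and its ends are at rows 166 and 260, so its middle is at y ≈ +10 mm. I'll shift 5 mm in tool x, descend and close.

```bash
python3 -m crank '[0.5,0,2,0,0,0.2,-1, 0.5,0,5,0,0,0.2,-1, 0.5,0,8,0,0,0.2,-1, 0.5,0,10.5,0,0,0.2,-1, 0.5,0,10.5,0,0,0.2,-1, 0.5,0,10.5,0,0,0.2,-1, 0.5,0,10.5,0,0,0.2,0, 0.5,0,10.5,0,0,0.2,1, 0.5,0,10.5,0,0,0.2,1, 0.5,0,10.5,0,0,0.2,1, 0.5,0,10.5,0,0,0.2,1, 0.5,0,10.5,0,0,0.2,1, 0.5,0,10.5,0,0,0.2,1, 0.5,0,10.5,0,0,0.2,1]'
python3 - <<'E'
from h import *
s=ctrl.state();print(w2u(s["position"]),s["ft_force"],s["finger_gap"])
for n in("wrist","scene"): cv2.imwrite(f"pics/{n}2.png",ctrl.grab_frame(n)[:,:,::-1])
a=cv2.imread("pics/scene2.png")[100:280,180:390]; cv2.imwrite("pics/scene2c.png",cv2.resize(a,None,fx=3,fy=3))
E
```

```text
time_s: 3.75
position: [0.4532, -0.0578, 0.1657]
eef_rot: [0.913, 0.407, 0.0, 0.0]
ft_force: [-3.1, 1.3, 13.8]
finger_gap: 0.552
[-84.90040054   9.32656499 165.69812732] [-3.11397292  1.25192391 13.76773596] 0.5518246978890822
```

View pics/wrist2.png

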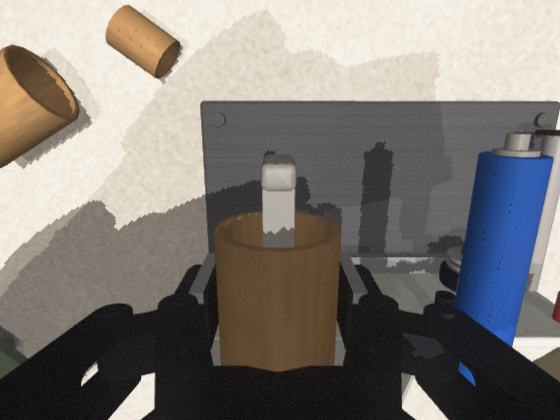

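View pics/scene2c.png

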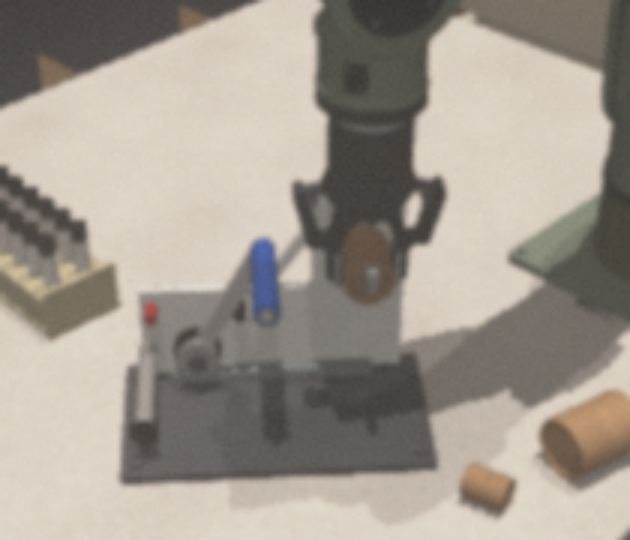

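Gripped: gap 0.55 × 85 ≈ 47 mm. Lifting 21 mm.

```bash
python3 -m crank '[0,0,-1,0,0,0,1, 0,0,-2.1,0,0,0,1, 0,0,-2.1,0,0,0,1, 0,0,-2.1,0,0,0,1]'
python3 - <<'E'
from h import *
s=ctrl.state();print(w2u(s["position"]),s["ft_force"],s["finger_gap"])
cv2.imwrite("pics/wrist3.png",ctrl.grab_frame("wrist")[:,:,::-1])
E
```

```text
time_s: 4.35
position: [0.453, -0.0577, 0.186]
eef_rot: [0.913, 0.407, -0.0, 0.0]
ft_force: [-0.4, 0.5, -0.3]
finger_gap: 0.547
[-85.07534393   9.18616322 185.98522705] [-0.44923214  0.52206426 -0.34806362] 0.5468577223501032
```

View pics/wrist3.png

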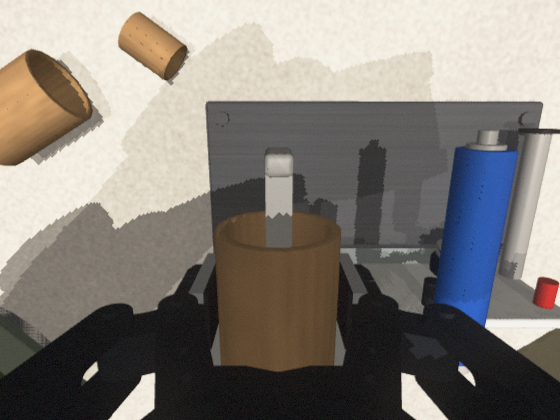

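Wrist force is near zero, so the core hangs free and the tip is within its bore. Sliding it off along +y.

```bash
python3 -m crank '[2,0,0,0,0,0,1, 4,0,0,0,0,0,1, 6,0,0,0,0,0,1, 8,0,0,0,0,0,1, 10,0,0,0,0,0,1, 12,0,0,0,0,0,1, 12,0,0,0,0,0,1, 12,0,0,0,0,0,1]'
python3 - <<'E'
from h import *
s=ctrl.state();print(w2u(s["position"]),s["ft_force"],s["finger_gap"])
for n in("wrist","scene"): cv2.imwrite(f"pics/{n}4.png",ctrl.grab_frame(n)[:,:,::-1])
row([.449,.328,.24]);row([.449,.328,.045])
E
```

```text
time_s: 5.4
position: [0.5328, 0.0308, 0.1858]
eef_rot: [0.914, 0.407, -0.0, 0.0]
ft_force: [0.1, 0.3, -0.7]
finger_gap: 0.548
[-84.60121486 128.42420819 185.80265593] [ 0.14322642  0.26912291 -0.67731806] 0.5480057825850938
[ 16.46 -26.13  -5.41] [-0.   0.  -0.2]
[ 16.47 -26.13  14.09] [-0.   0.  -0.2]
```

View pics/wrist4.png

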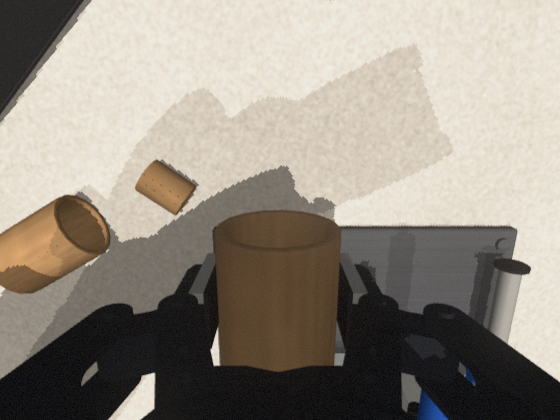

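View pics/scene4.png

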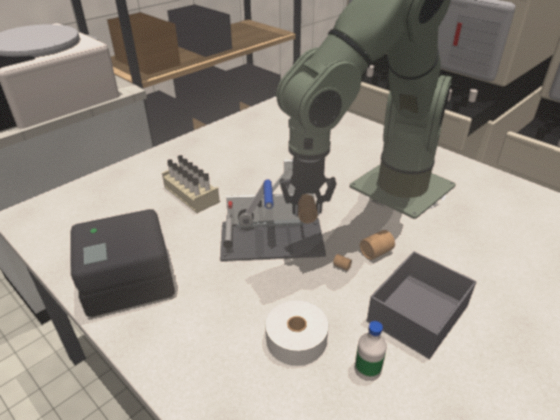

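The core is off the hanger and in the grip. Moving to above the bin.

```bash
python3 -m crank '[2,-3,-4,0,0,0,1, 5,-8,-5.4,0,0,0,1, 8,-13,-5.4,0,0,0,1, 11,-18,-5.4,0,0,0,1, 14,-22.5,-5.4,0,0,0,1, 16.5,-26,-5.4,0,0,0,1, 16.5,-26,-5.4,0,0,0,1, 16.5,-26,-5.4,0,0,0,1, 16.5,-26,-5.4,0,0,0,1]'
python3 - <<'E'
from h import *
s=ctrl.state();print(s["position"],s["ft_force"],s["finger_gap"],s["joints"].round(2))
for n in("wrist","scene","top"): cv2.imwrite(f"pics/{n}5.png",ctrl.grab_frame(n)[:,:,::-1])
E
```

```text
time_s: 6.62
position: [0.4508, 0.3267, 0.2402]
eef_rot: [0.914, 0.406, 0.0, 0.0]
ft_force: [0.2, -0.5, -0.6]
finger_gap: 0.55
[0.45082823 0.32674397 0.24019105] [ 0.16795165 -0.47121268 -0.59323959] 0.5503661550195384 [-0.95  0.73  0.54  1.55 -0.42  0.98 -1.02]
```

View pics/wrist5.png

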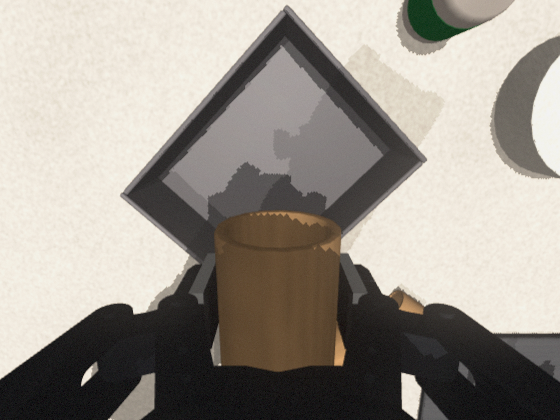

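View pics/scene5.png

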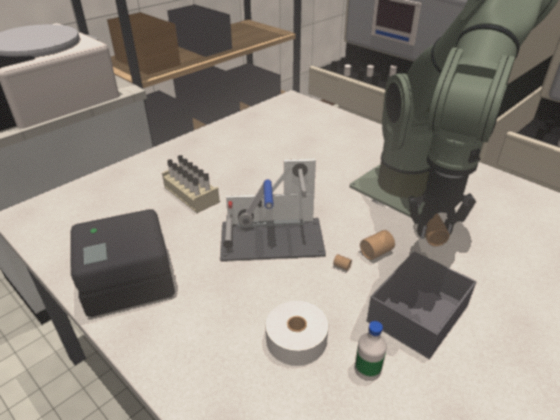

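```bash
python3 - <<'E'
from h import *
for u in((287,8),(122,195),(426,160)): print(plane("wrist",u,.09).round(3))
for u in((423,255),(474,292),(371,300),(428,348)): print(plane("scene",u,.09).round(3))
s=ctrl.state();
a=cv2.imread("pics/top5.png")[150:330,60:260];cv2.imwrite("pics/top5c.png",cv2.resize(a,None,fx=3,fy=3))
E
```

```text
[0.552 0.429 0.09 ]
[0.347 0.417 0.09 ]
[0.563 0.264 0.09 ]
[0.353 0.276 0.09 ]
[0.382 0.43  0.09 ]
[0.572 0.271 0.09 ]
[0.598 0.435 0.09 ]
```

View pics/top5c.png

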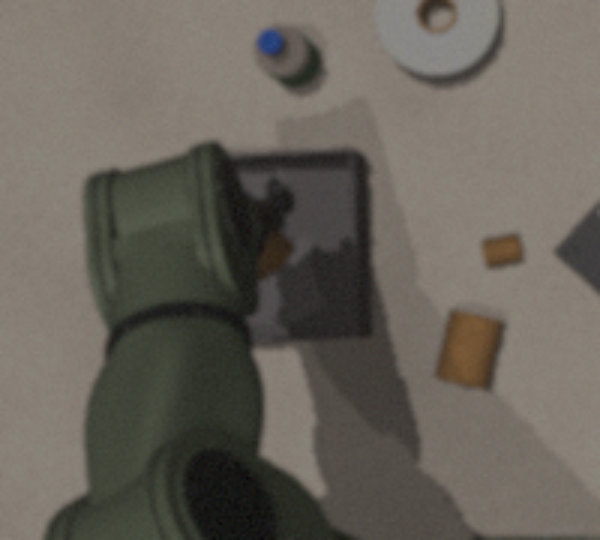

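```bash
python3 -m crank '[1,-0.5,5,0,0,0,1, 1,-0.5,10,0,0,0,1, 1,-0.5,14,0,0,0,1, 1,-0.5,17,0,0,0,1, 1,-0.5,19,0,0,0,1, 1,-0.5,19,0,0,0,1, 1,-0.5,19,0,0,0,1, 1,-0.5,19,0,0,0,0, 1,-0.5,19,0,0,0,-1, 1,-0.5,19,0,0,0,-1, 1,-0.5,19,0,0,0,-1, 1,-0.5,19,0,0,0,-1, 1,-0.5,14,0,0,0,-1, 1,-0.5,9,0,0,0,-1, 1,-0.5,4,0,0,0,-1, 1,-0.5,-1,0,0,0,-1, 1,-0.5,-3,0,0,0,-1, 1,-0.5,-3,0,0,0,-1]'
python3 - <<'E'
from h import *
s=ctrl.state();print(s["position"],s["ft_force"],s["finger_gap"])
for n in("wrist",): cv2.imwrite(f"pics/{n}6.png",ctrl.grab_frame(n)[:,:,::-1])
row(u2w(-20,6,275)); row(u2w(8,6,275))
E
```

```text
time_s: 9.02
position: [0.4536, 0.3389, 0.2711]
eef_rot: [0.913, 0.407, 0.001, -0.0]
ft_force: [-0.8, -0.5, 0.1]
finger_gap: 1.001
[0.45358658 0.33887266 0.27105216] [-0.7716798  -0.54779786  0.12058347] 1.0012511761956597
[-29.79  33.01  -0.52] [-0.  -0.  -0.2]
[-29.79  35.81  -0.52] [-0.  -0.  -0.2]
```

View pics/wrist6.png

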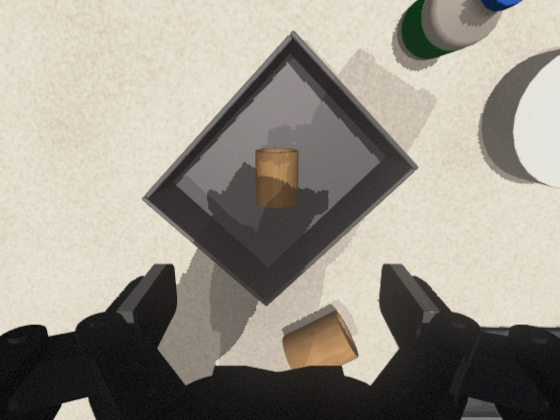

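The core is lying in the bin at (277,178). Now to above the roller.

```bash
python3 -m crank '[-3,4,-1,0,0,0,-1, -7,8.5,-1,0,0,0,-1, -11,13,-1,0,0,0,-1, -15,18,-1,0,0,0,-1, -19,23,-1,0,0,0,-1, -23,28,-1,0,0,0,-1, -26.5,32,-1,0,0,0,-1, -29.8,35.8,-1,0,0,0,-1, -29.8,35.8,-1,0,0,0,-1, -29.8,35.8,-1,0,0,0,-1, -29.8,35.8,-1,0,0,0,-1]'
python3 - <<'E'
from h import *
s=ctrl.state();print(w2u(s["position"]),s["ft_force"],s["joints"].round(2))
cv2.imwrite("pics/wrist7.png",ctrl.grab_frame("wrist")[:,:,::-1])
m=ctrl.camera_model("wrist")
for X in((8,6,173),(8,61,173),(8,-46,173),(-85,60,217)):print(X,proj("wrist",u2w(*X),m).round())
row(u2w(8,6,152))
E
```

```text
time_s: 10.45
position: [0.5202, -0.1211, 0.2796]
eef_rot: [0.913, 0.408, -0.0, -0.0]
ft_force: [0.0, 1.0, 0.7]
finger_gap: 0.999
[  7.22130253   6.71674519 279.63505594] [0.00229934 0.97386875 0.74532658] [-0.09  0.64  0.5   1.56 -0.34  1.03 -0.23]
(8, 6, 173) [279. 206.]
(8, 61, 173) [279. 132.]
(8, -46, 173) [279. 269.]
(-85, 60, 217) [121. 138.]
[-0.07  0.08 12.78] [-0.   0.  -0.1]
```

View pics/wrist7.png

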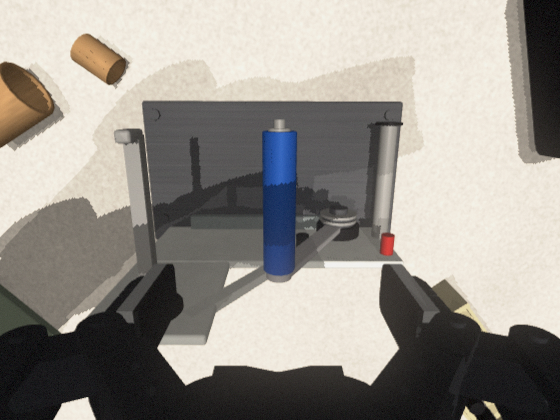

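The roller is at columns 263–296 and rows 130–278, which matches the prediction. Descending and pinching it.

```bash
python3 -m crank '[0,0.1,4,0,0,0,-1, 0,0.1,8,0,0,0,-1, 0,0.1,11,0,0,0,-1, 0,0.1,12.5,0,0,0,-1, 0,0.1,12.5,0,0,0,-1, 0,0.1,12.5,0,0,0,-0.2, 0,0.1,12.5,0,0,0,0.3, 0,0.1,12.5,0,0,0,1, 0,0.1,12.5,0,0,0,1, 0,0.1,12.5,0,0,0,1, 0,0.1,12.5,0,0,0,1, 0,0.1,12.5,0,0,0,1, 0,0.1,12.5,0,0,0,1, 0,0.1,12.5,0,0,0,1]'
python3 - <<'E'
from h import *
s=ctrl.state();print(w2u(s["position"]),s["ft_force"],s["finger_gap"]*85)
cv2.imwrite("pics/wrist8.png",ctrl.grab_frame("wrist")[:,:,::-1])
z0=75;
for k in range(1,12):
    a=-.5+k*.1; print(k,round((75+140*np.sin(a)-7.88)/10,2),round(-(50+140*np.cos(a)-172.86)/10,2))
E
```

```text
time_s: 12.25
position: [0.5204, -0.1223, 0.1551]
eef_rot: [0.913, 0.407, -0.0, -0.001]
ft_force: [-3.3, 4.6, 4.7]
finger_gap: 0.273
[  8.23122616   6.01762686 155.07559355] [-3.28512964  4.63512868  4.65203441] 23.202320234746306
1 1.26 -0.61
2 2.57 -1.09
3 3.93 -1.43
4 5.31 -1.64
5 6.71 -1.71
6 8.11 -1.64
7 9.49 -1.43
8 10.85 -1.09
9 12.16 -0.61
10 13.42 -0.0
11 14.62 0.73
```

View pics/wrist8.png

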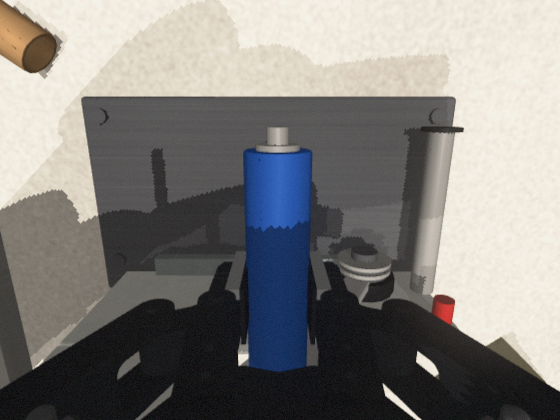

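Pinched: gap 23 mm. Swinging along the arc, stopping short of the end stop.

```bash
python3 -m crank '[0,0.6,-0.3,0,0,0,1, 0,1.26,-0.61,0,0,0,1, 0,1.9,-0.86,0,0,0,1, 0,2.57,-1.09,0,0,0,1, 0,3.25,-1.27,0,0,0,1, 0,3.93,-1.43,0,0,0,1, 0,4.6,-1.55,0,0,0,1, 0,5.3,-1.64,0,0,0,1, 0,6,-1.7,0,0,0,1, 0,6.7,-1.71,0,0,0,1, 0,7.4,-1.7,0,0,0,1, 0,8.1,-1.64,0,0,0,1, 0,8.8,-1.55,0,0,0,1, 0,9.5,-1.43,0,0,0,1, 0,10.2,-1.27,0,0,0,1, 0,10.85,-1.09,0,0,0,1, 0,11.5,-0.86,0,0,0,1, 0,12.15,-0.61,0,0,0,1, 0,12.15,-0.61,0,0,0,1]'
python3 - <<'E'
from h import *
s=ctrl.state();f=s["ft_force"];print(w2u(s["position"]),f@UX,f@UY,f[2],s["finger_gap"]*85)
for n in("wrist",): cv2.imwrite(f"pics/{n}9.png",ctrl.grab_frame(n)[:,:,::-1])
E
```

```text
time_s: 14.68
position: [0.6115, -0.2044, 0.1609]
eef_rot: [0.913, 0.407, -0.0, 0.0]
ft_force: [-3.6, 2.8, 4.7]
finger_gap: 0.274
[130.80072073   5.49269888 160.85280641] -4.524536743273558 -0.3388517579405082 4.653870355102506 23.30987374164093
```

View pics/wrist9.png

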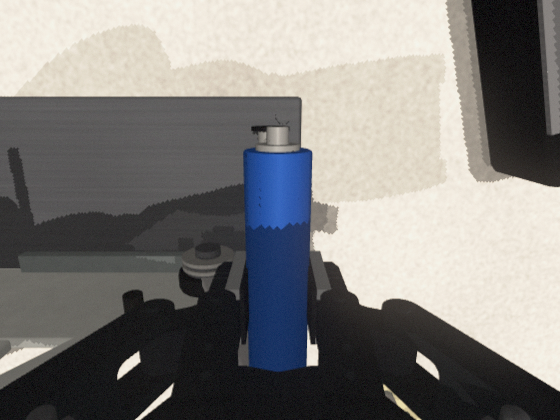

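```bash
python3 -m crank '[0,0.65,0.3,0,0,0,1, 0,1.1,0.5,0,0,0,1, 0,1.35,0.65,0,0,0,1, 0,1.45,0.7,0,0,0,1, 0,1.45,0.7,0,0,0,1, 0,1.45,0.7,0,0,0,1]'
python3 - <<'E'
from h import *
s=ctrl.state();f=s["ft_force"];print(w2u(s["position"]),f@UX,f@UY,f[2],s["finger_gap"]*85)
E
```

```text
time_s: 15.48
position: [0.6209, -0.2127, 0.1545]
eef_rot: [0.913, 0.407, -0.001, -0.002]
ft_force: [-15.5, 10.9, 15.6]
finger_gap: 0.27
[143.41071766   5.5963048  154.49719426] -18.78034154397785 -2.206363894418643 15.581422039545224 22.976919826235918
```

```bash
python3 -m crank '[0,0,0,0,0,0,1, 0,0,0,0,0,0,1, 0,0,0,0,0,0,1, 0,0,0,0,0,0,1]'
python3 - <<'E'
from h import *
s=ctrl.state();f=s["ft_force"];print(w2u(s["position"]),f@UX,f@UY,f[2],s["finger_gap"]*85)
for n in("wrist","scene","top"): cv2.imwrite(f"pics/{n}10.png",ctrl.grab_frame(n)[:,:,::-1])
a=cv2.imread("pics/scene10.png")[120:370,150:490]; cv2.imwrite("pics/s10c.png",cv2.resize(a,None,fx=2.3,fy=2.3,interpolation=cv2.INTER_CUBIC))
E
```

```text
time_s: 15.98
position: [0.6209, -0.2128, 0.1545]
eef_rot: [0.913, 0.407, -0.001, -0.001]
ft_force: [-14.3, 12.3, 14.7]
finger_gap: 0.271
[143.4368069    5.57318523 154.50165322] -18.83636437174447 -0.37627591287643514 14.693002395074895 23.013495725301418
```

View pics/s10c.png

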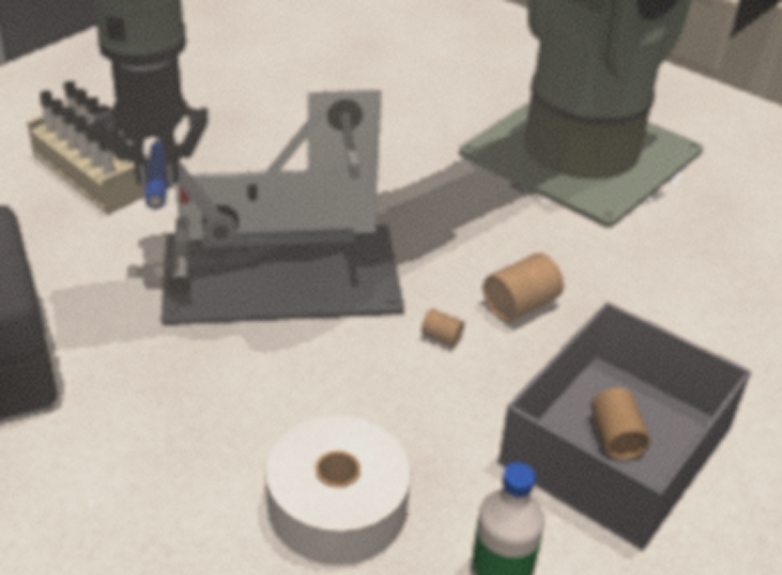

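View pics/top10.png

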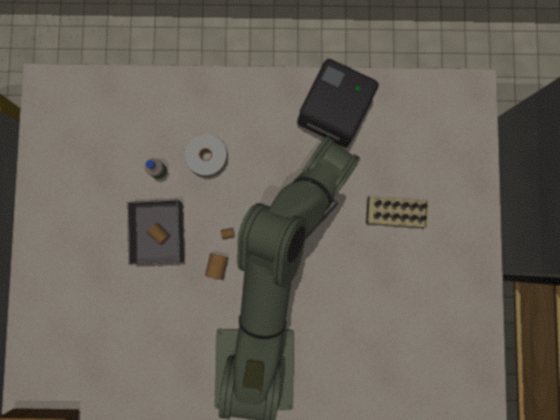

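View pics/wrist10.png

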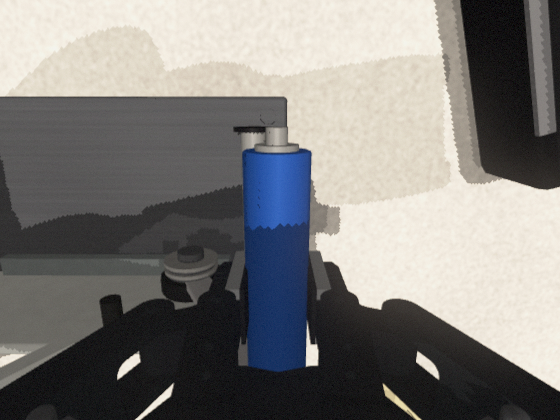

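The dancer arm is against the red peg and the core is in the bin. The bystanders haven't moved, and the force is steady and well above the spring's 6 N. Handing in.

```bash
python3 -c "
from station import ctrl
print(ctrl.sign_off())"
```

```text
the job is handed in; nothing more can be done
None
```

The job is handed in: the empty core is in the grey bin, and the arm is holding the dancer forward against its end stop. It took about 16 s of the 61 s.

- **Core:** I raised it about 20 mm, slid it about 119 mm off past the upturned end, and released it low inside the bin. The last pictures show it lying on the bin floor.
- **Dancer:** I pinched the roller across its middle and swung it along its arc. The last reading put the tool at x = 143 mm, against an expected 142 mm for the roller at the stop. The push was a steady 24 N, against about 6 N from the spring, and the grip was unchanged. The scene picture shows the dancer arm at the red peg.
- **Bystanders:** the rack, spare roll and bottle are at the same pixel positions in the top view as at the start.
- **Measurements that disagreed:** my first top-view estimate of the bin centre was about 1 cm off from the wrist view. I used the wrist value because its rim sizes fitted better. A quick check of the rim from the scene picture was a few centimetres further off, and I did not use it. The core's position along the bar read about +4 mm from above and about +10 mm from the wrist. I gripped at about +9 mm, and it came off cleanly.

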